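# Tip the tote so that the last pots slide into one corner

### The job

The last five portion pots lie scattered in the open grey tote: take the tote by its rim and tip it up, with only its corner nearest the wire basket (of the two on the robot's side) still resting on the bench, until all five pots have slid into that corner and lie bunched there, not strung out along a wall. Let them slide by themselves without pushing them, spill none, and leave the basket, the closed tub, the bottle and the jar alone. Finish while holding the tote tipped up and still like that, so that a workmate can pick the pots out: do not set it down or let go.

Things in the scene. Friction and masses are not known exactly. Their poses are not given: they have to be found in the camera images.
- tote: Open grey tote, 0.28-0.46 kg, loose on the bench; over its rim 260 (x) by 180 (y) mm, 100 tall. Origin: centre of underside; z up, -x roughly to the robot, +y to its left (yaw up to 13 deg). Upright rim band all round, 12 mm thick, 75 to 100 mm up, outer faces at x = +-130 and y = +-90: pinch it from above. Below, 4 mm walls taper to an underside of 232 by 152 mm; floor 4 mm.
- basket: White-coated wire basket, 190 (x) by 130 (y) mm and 94 mm tall, a few pots already in it, standing to the robot's left or right of the tote. Origin: centre of its underside. Leave it alone.
- tub: Closed grey tub with a white lid, 190 (x) by 130 (y) mm and 88 mm tall, on the side opposite to the basket. Origin: centre of its underside. Leave it alone.
- bottle: Bottle of orange juice, 60 mm thick, 190 mm tall, standing beside the tote. Origin: centre of its underside. Leave it alone.
- jar: Jar of green olives with a white cap, 68 mm thick, 95 mm tall, standing beside the tote. Origin: centre of its underside. Leave it alone.
- tote_near_left (a point): Outside bottom corner of the tote, on the robot side, left: tote frame (-116, +76, 0) mm.
- tote_near_right (a point): Outside bottom corner of the tote, on the robot side, right: tote frame (-116, -76, 0) mm.
- tote_far_left (a point): Outside bottom corner of the tote, away from the robot, left: tote frame (+116, +76, 0) mm.
- tote_far_right (a point): Outside bottom corner of the tote, away from the robot, right: tote frame (+116, -76, 0) mm.
- inside_left (a point): Inside corner of the tote's floor, robot side, left: tote frame (-112, +72, 4) mm.
- inside_right (a point): Inside corner of the tote's floor, robot side, right: tote frame (-112, -72, 4) mm.
- pot1: Portion pot 1 of 5, all alike, loose on the tote's floor: cream plastic with a foil lid, 38 mm wide over the rim, 24 mm tall, about 30 g. Origin: centre of its underside; z up through the lid. Pots start to slide at 9 to 14 deg. Tipped straight at a corner they can queue along the long wall; 32 deg mostly endwise first, then turned to 45 deg sideways, bunches them.
- pot2: Portion pot 2 of 5, all alike, loose on the tote's floor: cream plastic with a foil lid, 38 mm wide over the rim, 24 mm tall, about 30 g. Origin: centre of its underside; z up through the lid. Slides like pot 1.
- pot3: Portion pot 3 of 5, all alike, loose on the tote's floor: cream plastic with a foil lid, 38 mm wide over the rim, 24 mm tall, about 30 g. Origin: centre of its underside; z up through the lid. Slides like pot 1.
- pot4: Portion pot 4 of 5, all alike, loose on the tote's floor: cream plastic with a foil lid, 38 mm wide over the rim, 24 mm tall, about 30 g. Origin: centre of its underside; z up through the lid. Slides like pot 1.
- pot5: Portion pot 5 of 5, all alike, loose on the tote's floor: cream plastic with a foil lid, 38 mm wide over the rim, 24 mm tall, about 30 g. Origin: centre of its underside; z up through the lid. Slides like pot 1.
There are look-alikes about, which are no part of the job. What is shaped like the pot3 but brown, purple or red is not meant.

How it is judged:
By the outcome, as a careful person would: the job done as asked, in the order asked, and still so for the second after the job is handed in, while the arm keeps its last pose, push and grip.
It also fails if it takes over 45 s, if anything falls off the work surface, if the arm or the gripper's body presses on something with over 40 N, if the wrist force passes 120 N, or if a joint passes its speed limit or range.

### The arm

A 7-joint arm with a two-finger parallel gripper is mounted at the origin on the work surface. World frame = base frame: x ahead of the robot, y to its left, z up, the work surface at z = 0. Lengths are in m, angles in rad, forces in N, time in s.
With the tool pointing down it reaches from about 0.425 to 0.95 m from the base axis. Payload 4.7 kg.
Tool frame: the origin (TCP) lies between the finger pads; the fingertips stand 25 mm ahead of it and the grasp point (between the pads) lies 6 mm ahead of it; x points along the fingers, z is the direction in which the jaws open and shut, and the axes are right-handed (so a half turn about x gives the same grasp; the last joint's range is limited). The gripper opens to 85 mm and grips with 20 to 120 N. Pads are 22 mm wide; open, the fingers measure 114 mm over their backs; the gripper's body (76 mm by 85 mm) begins 54 mm behind the grasp point. The pads swing forward as they close: fully open they stand 13 mm farther back than shut.
Start: joints at [1.187, 0.469, -0.049, 1.532, 0.024, 1.141, -0.082], TCP at [0.235, -0.633, 0.256] pointing down, gripper open.
Joint ranges: [-2.59, 2.59], [-0.33, 1.99], [-1.39, 1.29], [0.1, 2.45], [-1.04, 4.18], [0.21, 1.99], [-2.66, 2.66]. Speed limits (rad/s): [2.57, 2.57, 3.14, 3.14, 3.14, 3.14, 3.14].

### API

Orientations are given as a 3x3 rotation matrix whose columns are the frame's x, y, z axes.
In Python, from rig import * gives the robot as it stands. Calls block until the motion is done:
- movep(position, orientation): joint-space move of the TCP to a pose.
- move_l(position, attitude=None, feed=0.15, until_force=None): straight line of the TCP; attitude=None keeps the orientation; feed is the mean speed in m/s. With until_force (N) it stops when the force on the tool has changed by that much, and returns True; else False.
- move_joints(angles): joint-space move.
- command_gripper(opening, newtons=None): finger opening in m; newtons is the grip in N (None keeps the last); returns when the fingers have stopped.
- sleep(seconds).
- inverse_kinematics(position, orientation): joint angles nearest the present ones, or None.
- sense(): the state.
- camera(name): name is "scene" or "top" or "wrist"; returns (picture, depth): 400x640x3 uint8, red, green, blue; 400x640 float32, m along the optical axis (not along the pixel's ray), 0 where there is no reading.
- camera_params(name): a dict with "K" (3x3 intrinsics, pixels), "position" and "rotation" of the camera in the world; the wrist camera has in their place "tool_from_camera" (4x4, takes a point from camera to tool coordinates, whose origin is the TCP and whose axes are the tool frame's). Camera axes: x right, y down, z forward; pixel columns grow to the right and rows downward; lengths in m; the calibration is good to about 2 mm. A picture is of the moment at which its call begins: read the wrist's pose just before it. camera_params takes no time and is no camera call.
A pose or a line that the arm cannot do raises Unreachable and nothing moves.
- finish_job(): hands the job in, once; it reports no verdict.
The state is a dict: "time_s": time; "joint_pos": joint angles; "qd": joint speeds; "joint_efforts": joint torques, N m; "position": TCP position; "tcp_rot": TCP orientation; "wrist_force": force on the tool from outside, world axes, zero at the start; "ft_torque": the same for the moment, N m; "finger_gap": finger opening in m.
Only numpy, scipy, OpenCV 4.12 (cv2) and the standard library are available. Lean on these libraries where they do the work, as an engineer would, in place of code of your own. Each camera call takes 0.05 s, during which the arm holds its last target.

## Working session

There is one attempt and no reset: what is moved stays moved. The work goes in short steps, each a Python script; the robot and the scene stay as the last script left them, time stands still between calls to the robot, and variables do not carry over. Pictures are saved under pics/ and viewed, and the job is handed in when it is done.

```bash
ls; mkdir -p pics
python3 - <<'E'
from rig import *
import cv2,numpy as np
for n in("scene","top","wrist"):
    p,d=camera(n); cv2.imwrite(f"pics/{n}0.png",p[:,:,::-1]); np.save(f"pics/{n}0_d.npy",d)
    c=camera_params(n); print(n,{k:np.round(v,4).tolist() for k,v in c.items()})
s=sense(); print({k:np.round(v,3).tolist() for k,v in s.items()})
E
```

```text
pics
scene {'K': [[411.2267, 0.0, 320.1121], [0.0, 411.2267, 194.2655], [0.0, 0.0, 1.0]], 'position': [1.0643, 0.4614, 0.7801], 'rotation': [[-0.6884, 0.5517, -0.4708], [0.7253, 0.5187, -0.4527], [-0.0056, -0.6531, -0.7573]]}
top {'K': [[415.1725, 0.0, 315.7947], [0.0, 415.1725, 201.3128], [0.0, 0.0, 1.0]], 'position': [0.4898, -0.0097, 1.0469], 'rotation': [[-0.0034, -0.996, 0.089], [-1.0, 0.0038, 0.0045], [-0.0048, -0.089, -0.996]]}
wrist {'K': [[359.8099, 0.0, 324.7835], [0.0, 359.8099, 204.067], [0.0, 0.0, 1.0]], 'tool_from_camera': [[0.0003, -0.2807, 0.9598, -0.1178], [0.0006, -0.9598, -0.2807, 0.0711], [1.0, 0.0006, -0.0001, 0.001], [0.0, 0.0, 0.0, 1.0]]}
{'time_s': 0.15, 'joint_pos': [1.187, 0.469, -0.049, 1.533, 0.024, 1.141, -0.082], 'qd': [0.0, -0.003, 0.0, -0.004, 0.001, 0.001, -0.001], 'joint_efforts': [0.0, -51.077, -0.047, -23.798, 0.011, 0.005, -0.0], 'position': [0.234, -0.633, 0.255], 'tcp_rot': [[-0.001, 0.938, 0.348], [0.001, 0.348, -0.938], [-1.0, -0.0, -0.002]], 'wrist_force': [0.786, -0.644, 1.024], 'ft_torque': [-0.006, 0.015, 0.012], 'finger_gap': 0.085}
```

View pics/top0.png

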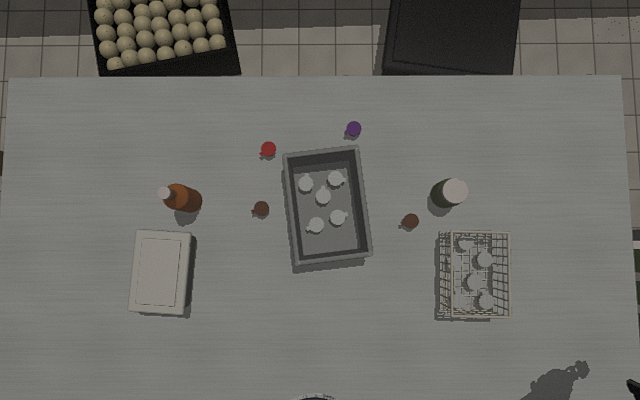

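View pics/scene0.png

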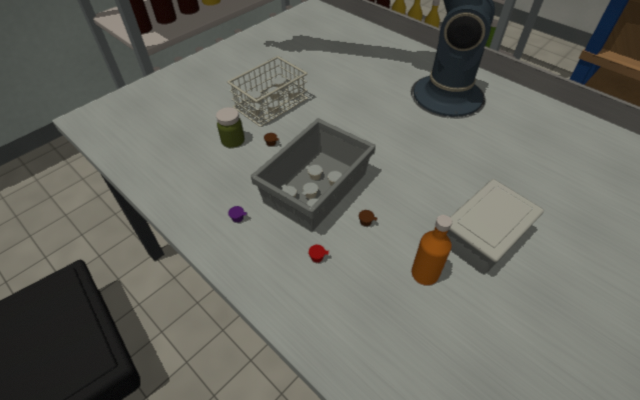

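The top view shows the tote at about px (328,208), slightly yawed, with five white pots inside. The basket is at (475,275), on the robot's right, so the pivot is near_right. The jar is at (450,193), the bottle at (182,197), the tub at (162,272), and the coloured decoys stand around the tote. Next I measure the tote.

```bash
cat > h.py <<'E'
import numpy as np,cv2
from scipy.spatial.transform import Rotation as Ro
def world(d,K,R,p):
    v,u=np.mgrid[:d.shape[0],:d.shape[1]]
    c=np.stack([(u-K[0,2])/K[0,0]*d,(v-K[1,2])/K[1,1]*d,d],-1)
    return c@R.T+p
def ray(u,v,K,R,p,z):
    r=R@np.array([(u-K[0,2])/K[0,0],(v-K[1,2])/K[1,1],1]); return p+r*(z-p[2])/r[2]
def rimfit(W,d,x0=.3,x1=.85):
    m=(d>0)&(W[...,2]>.085)&(W[...,2]<.115)&(abs(W[...,1])<.22)&(W[...,0]>x0)&(W[...,0]<x1)
    m=m.astype(np.uint8); n,l,st,_=cv2.connectedComponentsWithStats(m)
    return l,st,n
E
python3 - <<'E'
from rig import *; from h import *
for n in("top","scene"):
    c=camera_params(n); K,R,p=[np.array(c[k]) for k in("K","rotation","position")]
    d=np.load(f"pics/{n}0_d.npy"); W=world(d,K,R,p)
    l,st,k=rimfit(W,d)
    for i in range(1,k):
        if st[i,4]>150:
            P=W[l==i]; r=cv2.minAreaRect((P[:,:2]*1000).astype(np.float32)); print(n,st[i],r,np.median(P[:,2]),np.percentile(P[:,2],[5,95]))
            print(cv2.boxPoints(r).round(1).tolist())
    # other objects
    m=((W[...,2]>.015)&(W[...,2]<.3)&(d>0)&(W[...,0]>.1)).astype(np.uint8)
    k,l,st,_=cv2.connectedComponentsWithStats(m)
    for i in range(1,k):
        if st[i,4]>40:
            P=W[l==i]; print(' obj',st[i].tolist(),P.min(0).round(3),P.max(0).round(3))
E
```

```text
top [ 282  145   91  121 2036] ((568.315673828125, -30.010147094726562), (260.2438049316406, 179.95016479492188), 7.018045902252197) 0.09861934788137006 [0.09230009 0.10165292]
[[428.20001220703125, 43.400001525878906], [450.20001220703125, -135.1999969482422], [708.5, -103.4000015258789], [686.5, 75.19999694824219]]
 obj [344, 121, 17, 15, 185] [ 0.748 -0.117  0.019] [ 0.784 -0.076  0.028]
 obj [259, 142, 17, 15, 187] [0.696 0.096 0.019] [0.732 0.137 0.028]
 obj [282, 145, 91, 121, 3523] [ 0.43  -0.132  0.015] [0.706 0.073 0.104]
 obj [328, 171, 18, 15, 194] [ 0.621 -0.078  0.022] [ 0.656 -0.035  0.033]
 obj [298, 173, 15, 19, 189] [0.607 0.004 0.023] [0.651 0.039 0.032]
 obj [431, 178, 37, 30, 843] [ 0.565 -0.355  0.016] [ 0.632 -0.291  0.099]
 obj [157, 184, 44, 29, 915] [0.556 0.282 0.016] [0.614 0.338 0.193]
 obj [315, 186, 16, 18, 193] [ 0.576 -0.04   0.021] [ 0.619 -0.003  0.032]
 obj [251, 201, 18, 15, 195] [0.548 0.113 0.018] [0.583 0.155 0.028]
 obj [330, 210, 18, 15, 194] [ 0.525 -0.082  0.023] [ 0.559 -0.04   0.033]
 obj [401, 214, 18, 15, 197] [ 0.514 -0.257  0.018] [ 0.
[... 1115 characters left out ...]
12 -0.447  0.015] [ 0.512 -0.303  0.096]
 obj [216, 107, 29, 38, 805] [ 0.572 -0.358  0.015] [ 0.635 -0.288  0.096]
 obj [251, 118, 125, 111, 5687] [ 0.431 -0.134  0.015] [0.71  0.075 0.101]
 obj [264, 133, 15, 10, 112] [ 0.516 -0.254  0.015] [ 0.554 -0.213  0.026]
 obj [305, 165, 18, 13, 155] [ 0.524 -0.081  0.015] [ 0.563 -0.036  0.029]
 obj [412, 179, 132, 104, 6718] [0.319 0.284 0.015] [0.618 0.428 0.19 ]
 obj [302, 183, 17, 14, 161] [ 0.578 -0.039  0.015] [ 0.623 -0.003  0.028]
 obj [228, 206, 19, 13, 178] [ 0.749 -0.12   0.017] [ 0.786 -0.076  0.026]
 obj [359, 210, 19, 14, 184] [0.55  0.114 0.015] [0.585 0.156 0.026]
 obj [309, 245, 20, 15, 222] [0.699 0.098 0.017] [0.736 0.137 0.025]
```

Both views agree: the tote centre is at (0.5695, -0.0297) with yaw 7.05°, the rim is 260x180 mm, and its height is about 98 mm. Now I check IK for the candidate grips along the tipping path.

```bash
cat >> h.py <<'E'
C=np.array([.5695,-.0297,0]); YAW=np.deg2rad(7.05); RT=Ro.from_euler('z',YAW).as_matrix()
PL=np.array([-.116,-.076,0])
def totepose(tilt,a,psi=0,C=C,RT=RT):
    "tilt deg; a: downhill direction deg from -x toward -y in tote frame; pivot near-right fixed; psi yaw about vertical"
    t,a=np.deg2rad([tilt,a]); dn=np.array([-np.cos(a),-np.sin(a),0])
    ax=np.cross([0,0,1],dn)
    R=Ro.from_euler('z',np.deg2rad(psi)).as_matrix()@RT@Ro.from_rotvec(ax*t).as_matrix()
    P=C+RT@PL
    return P-R@PL,R
def toolin(opt,s):
    "tool pose in tote frame"
    zx=-np.array([0,0,1.]); jz=np.array([1,0,0.]) if opt=='far' else np.array([0,1.,0])
    jz=jz*s; Rt=np.stack([zx,np.cross(jz,zx),jz],1)
    g=np.array([.124,.060,.088]) if opt=='far' else np.array([.100,.084,.088])
    return g-Rt[:,0]*.006,Rt
PH1=[(t,18) for t in (4,8,12,16,20,24,28,32)]
E
python3 - <<'E'
from rig import *; from h import *
lim=np.array([[-2.59,2.59],[-.33,1.99],[-1.39,1.29],[.1,2.45],[-1.04,4.18],[.21,1.99],[-2.66,2.66]])
for opt in('far','left'):
  for s in(1,-1):
    g,Rt=toolin(opt,s)
    for t,a,psi in[(0,0,0),(16,18,0),(32,18,0),(38,40,0),(45,60,0),(45,70,0),(45,65,-15),(45,65,15)]:
        o,R=totepose(t,a,psi); q=inverse_kinematics(o+R@g,R@Rt)
        if q is None: print(opt,s,t,a,psi,None)
        else:
            q=np.array(q);print(opt,s,t,a,psi,q.round(2),'margin',np.minimum(q-lim[:,0],lim[:,1]-q).min().round(2))
E
```

```text
far 1 0 0 0 [ 0.3   0.74 -0.65  1.61  0.52  0.97 -0.41] margin 0.74
far 1 16 18 0 [ 0.41  0.51 -0.63  1.83  0.35  0.64 -0.26] margin 0.43
far 1 32 18 0 [ 0.66  0.31 -0.74  2.05 -0.04  0.34  0.16] margin 0.13
far 1 38 40 0 [ 0.81  0.38 -0.7   1.96 -0.58  0.59  0.75] margin 0.38
far 1 45 60 0 [ 0.96  0.62 -0.84  1.75 -0.44  0.86  0.65] margin 0.55
far 1 45 70 0 [ 0.92  0.75 -0.88  1.62 -0.28  0.98  0.48] margin 0.51
far 1 45 65 -15 [ 0.99  0.62 -0.8   1.76 -0.48  0.78  0.53] margin 0.56
far 1 45 65 15 [ 0.84  0.7  -0.82  1.64 -0.33  1.07  0.69] margin 0.57
far -1 0 0 0 [-0.78  0.94  1.1   1.68 -0.93  1.13 -2.42] margin 0.11
far -1 16 18 0 [-0.82  0.68  1.11  1.9  -1.03  0.91 -2.24] margin 0.01
far -1 32 18 0 [ 0.21  0.24 -0.21  2.07 -0.54  0.37 -2.54] margin 0.12
far -1 38 40 0 [ 0.37  0.3  -0.15  1.98 -0.87  0.71 -2.14] margin 0.17
far -1 45 60 0 [ 0.4   0.47 -0.03  1.79 -0.91  1.08 -2.11] margin 0.13
far -1 45 70 0 [ 0.35  0.58  0.01  1.66 -0.86  1.2  -2.21] margin 0.18
far -1 45 65 -15 [ 0.42  0.49  0.02  1.79 -0.99  1.01 -2.23] margin 0.05
far -1 45 65 15 [ 0.33  0.55 -0.05  1.68 -
[... 473 characters left out ...]
1.    0.57 -0.81  1.82 -0.53  0.75  2.12] margin 0.51
left 1 45 65 15 [ 1.04  0.82 -1.18  1.71 -0.05  1.02  2.01] margin 0.21
left -1 0 0 0 [ 0.1   0.64 -0.38  1.69  0.3   0.87 -1.85] margin 0.66
left -1 16 18 0 [ 0.24  0.43 -0.44  1.91  0.19  0.58 -1.74] margin 0.37
left -1 32 18 0 [ 0.45  0.24 -0.53  2.12 -0.3   0.3  -1.22] margin 0.09
left -1 38 40 0 [ 0.64  0.29 -0.5   2.03 -0.77  0.61 -0.68] margin 0.27
left -1 45 60 0 [ 0.66  0.45 -0.4   1.84 -0.78  0.96 -0.65] margin 0.26
left -1 45 70 0 [ 0.59  0.55 -0.34  1.72 -0.7   1.08 -0.76] margin 0.34
left -1 45 65 -15 [ 0.68  0.46 -0.35  1.84 -0.84  0.88 -0.78] margin 0.2
left -1 45 65 15 [ 0.58  0.53 -0.39  1.74 -0.64  1.15 -0.62] margin 0.4
```

Run:
```python
from rig import *; from h import *
g,Rt=toolin('far',1); o,R=totepose(0,0)
t=o+R@g
movep(t+[0,0,.16],R@Rt)
s=sense(); p,d=camera("wrist"); cv2.imwrite("pics/w1.png",p[:,:,::-1])
c=camera_params("wrist"); T=np.array(c["tool_from_camera"]); Rw=np.array(s["tcp_rot"])
RR=Rw@T[:3,:3]; pp=np.array(s["position"])+Rw@T[:3,3]
W=world(d,np.array(c["K"]),RR,pp)
m=(d>0)&(W[...,2]>.092)&(W[...,2]<.108)&(abs(W[...,1])<.2)&(W[...,0]>.35)
L=(W[m]-C)@RT
print(s["time_s"],s["position"],t)
print('z',np.percentile(W[m][:,2],[5,50,95]),'local min/max',np.percentile(L,[.3,99.7],axis=0))
k=(abs(L[:,1]-.06)<.012)&(L[:,0]>.09); print('far rim x at grip',np.percentile(L[k,0],[1,99]))
k=(abs(L[:,0]-.05)<.03)&(L[:,1]>.05); print('left rim y',np.percentile(L[k,1],[1,99]))
```

```text
3.0167 [0.68538145 0.04355711 0.25384382] [0.68519836 0.04506556 0.094     ]
z [0.09408234 0.09971673 0.10106918] local min/max [[-0.129619   -0.09111797  0.09212055]
 [ 0.12917055  0.08733147  0.10180705]]
far rim x at grip [0.11781692 0.12886793]
left rim y [0.07529204 0.08735357]
```

View pics/w1.png

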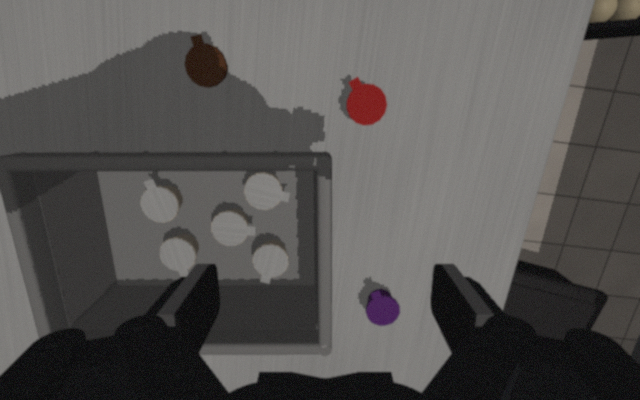

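The wrist view shows the far rim at col ~325, midway between the fingers, with the rim top at z 0.0997. The pots lie at cols 140-290. All of this matches, so I descend and grip.

Run:
```python
from rig import *; from h import *
g,Rt=toolin('far',1); o,R=totepose(0,0)
t=o+R@g
print(move_l(t,R@Rt,feed=.12,until_force=15))
s0=sense(); print(s0["position"],s0["wrist_force"])
command_gripper(0.0,90)
s=sense(); print(t,s["time_s"],s["position"],s["wrist_force"],s["ft_torque"],s["finger_gap"])
p,d=camera("top"); cv2.imwrite("pics/t2.png",p[:,:,::-1])
c=camera_params("top"); K,Rc,pc=[np.array(c[k]) for k in("K","rotation","position")]
W=world(d,K,Rc,pc); L=(W-C)@RT
m=(d>0)&(W[...,2]>.09)&(W[...,2]<.104)&(abs(W[...,1])<.15)
for nm,k in(('near x',(L[...,0]<-.11)&(abs(L[...,1])<.07)),('right y',(L[...,1]<-.07)&(abs(L[...,0])<.1)),('left y',(L[...,1]>.07)&(abs(L[...,0])<.05))):
    Q=L[m&k]; print(nm,np.percentile(Q,[2,50,98],axis=0).round(4)[:,:2].tolist(), np.polyfit(Q[:,1],Q[:,0],1) if 'x' in nm else np.polyfit(Q[:,0],Q[:,1],1))
```

```text
False
[0.68575435 0.04525428 0.09494756] [-0.73512276  0.09658133 -0.04330724]
[0.68519836 0.04506556 0.094     ] 5.2167 [0.68530289 0.04504746 0.09423868] [-0.90524832  0.09543873  1.71506548] [-0.0361074   0.18286715 -0.04123684] 0.010573910462808953
near x [[-0.1307, -0.017], [-0.1248, 0.0261], [-0.119, 0.0686]] [ 0.00758011 -0.12494014]
right y [[0.0505, -0.0895], [0.0769, -0.0841], [0.0982, -0.078]] [ 0.04896776 -0.08770891]
left y [[-0.047, 0.078], [-0.001, 0.0837], [0.0485, 0.0897]] [-0.00208651  0.08370189]
```

View pics/t2.png

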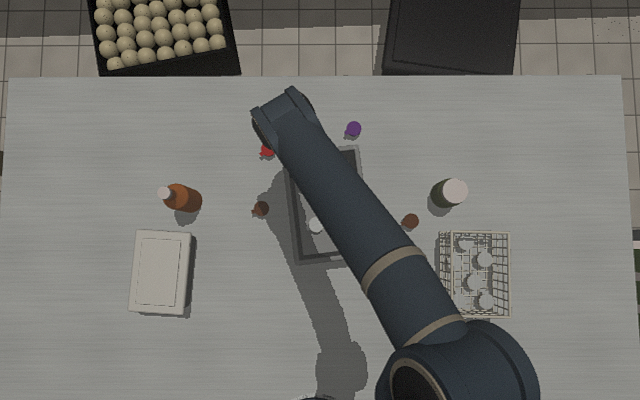

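The top view shows the grip on the far rim, with a finger gap of 10.6 mm and nothing else moved. I start tipping about the near-right corner and log the wrist force.

```bash
cat >> h.py <<'E'
def go(path,psi=0,dz=0,feed=.06):
    from rig import move_l,sense
    g,Rt=toolin('far',1)
    for t,a in path:
        o,R=totepose(t,a,psi); tgt=o+R@g+[0,0,dz]
        move_l(tgt,R@Rt,feed=feed); s=sense()
        print((round(t,1),round(a,1)),round(s["time_s"],2),'F',np.round(s["wrist_force"],1),'M',np.round(s["ft_torque"],2),'err mm',np.round((np.array(s["position"])-tgt)*1e3,1),'q',np.round(s["joint_pos"],2)[[4,5,6]],round(s["finger_gap"],4))
def snap(n,tag):
    from rig import camera
    p,d=camera(n); cv2.imwrite(f"pics/{tag}.png",p[:,:,::-1]); np.save(f"pics/{tag}_d.npy",d)
E
python3 - <<'E'
from rig import *; from h import *
go([(3,22),(6,22),(9,22),(12,22)],feed=.05)
snap("scene","s3")
E
```

```text
(3, 22) 5.72 F [ 1.4  1.9 -0.8] M [-0.01  0.08 -0.07] err mm [-0.  -0.1  0.2] q [ 0.54  0.92 -0.42] 0.0106
(6, 22) 6.17 F [ 1.2  1.  -1.1] M [ 0.03  0.1  -0.  ] err mm [-0.  -0.1  0.1] q [ 0.53  0.87 -0.41] 0.0108
(9, 22) 6.62 F [ 0.9  1.7 -1.3] M [ 0.02  0.14 -0.01] err mm [-0.  -0.1  0.1] q [ 0.52  0.82 -0.39] 0.0109
(12, 22) 7.07 F [ 0.6  0.5 -0.9] M [-0.05  0.23 -0.11] err mm [-0.1 -0.2  0.1] q [ 0.5   0.76 -0.38] 0.0107
```

View pics/s3.png

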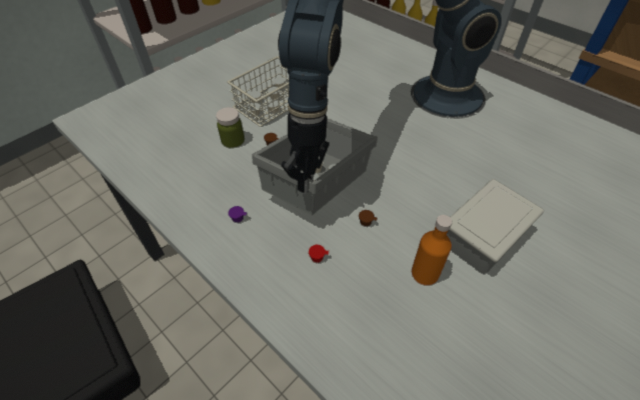

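The scene view shows the tote at (315,160) tipping with the arm well above the basket. The load looks shared with the corner. I continue to 32°.

```bash
python3 - <<'E'
from rig import *; from h import *
go([(t,22) for t in(15,18,21,24,27,30,32)],feed=.05)
sleep(.5)
snap("scene","s4"); snap("wrist","w4"); snap("top","t4")
print(sense()["time_s"])
E
python3 -c "
import cv2
a=cv2.imread('pics/s4.png')[60:260,160:460];b=cv2.imread('pics/w4.png');
a=cv2.resize(a,(600,400));cv2.imwrite('pics/s4c.png',a)"
```

```text
(15, 22) 7.57 F [ 1.   1.3 -1.4] M [-0.06  0.34 -0.02] err mm [-0.1 -0.2  0. ] q [ 0.49  0.71 -0.36] 0.0104
(18, 22) 8.02 F [-0.9  0.6 -1.6] M [-0.18  0.38  0.  ] err mm [-0.1 -0.2  0. ] q [ 0.47  0.65 -0.34] 0.0106
(21, 22) 8.47 F [ 0.8  0.5 -2.4] M [-0.16  0.48 -0.02] err mm [-0.1 -0.2 -0. ] q [ 0.44  0.6  -0.31] 0.011
(24, 22) 8.92 F [ 0.6  0.1 -1.1] M [-0.24  0.58  0.01] err mm [-0.  -0.2 -0.1] q [ 0.41  0.54 -0.27] 0.0106
(27, 22) 9.37 F [ 0.8 -1.2 -1.8] M [-0.34  0.7  -0.04] err mm [-0.  -0.2 -0.1] q [ 0.38  0.49 -0.23] 0.0103
(30, 22) 9.82 F [-0.7  0.5 -1.5] M [-0.37  0.77 -0.03] err mm [ 0.2 -0.1 -0. ] q [ 0.35  0.44 -0.19] 0.0104
(32, 22) 10.17 F [ 0.2 -0.1 -1.9] M [-0.19  0.48  0.02] err mm [0.4 0.1 0.3] q [ 0.33  0.4  -0.16] 0.0106
10.8167
```

View pics/s4c.png

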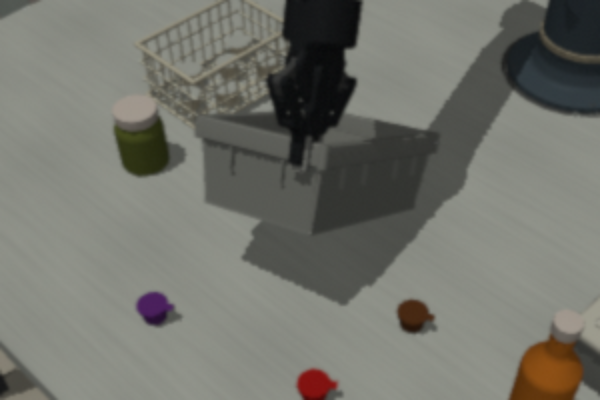

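View pics/w4.png

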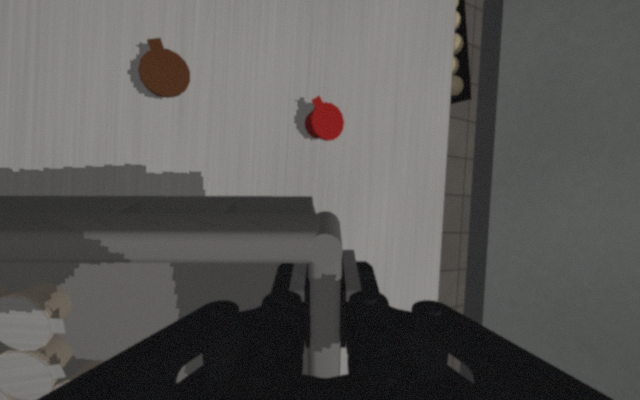

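View pics/t4.png

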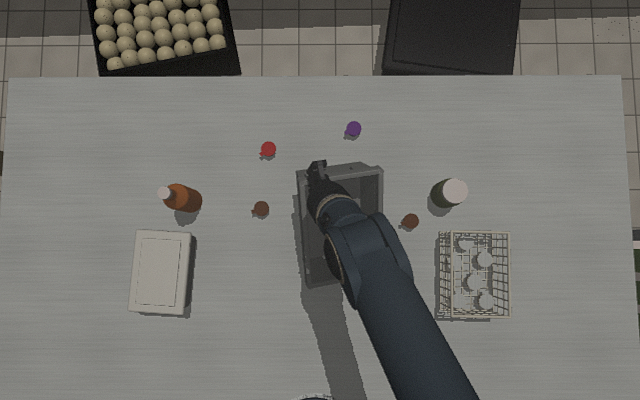

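The wrist view shows two pots low at the left edge, rows 300-400, so the pots have slid to the near end. The top view shows the neighbours untouched. Now I turn to 45°, mostly sideways.

Run:
```python
from rig import *; from h import *
n=12
go([(32+13*i/n,22+38*i/n) for i in range(1,n+1)],feed=.05)
sleep(.7)
for c in("scene","wrist","top"): snap(c,c[0]+"5")
s=sense();print(s["time_s"],s["wrist_force"])
a=cv2.imread('pics/s5.png')[50:250,160:460];cv2.imwrite('pics/s5c.png',cv2.resize(a,(600,400)))
a=cv2.imread('pics/t5.png')[130:330,250:550];cv2.imwrite('pics/t5c.png',cv2.resize(a,(600,400)))
```

```text
(33.1, 25.2) 11.12 F [ 1.3  2.2 -0.6] M [ 0.07  0.16 -0.02] err mm [ 0.5 -0.4  0.3] q [ 0.3   0.42 -0.11] 0.0108
(34.2, 28.3) 11.43 F [ 1.4  1.6 -0.4] M [-0.03  0.03  0.02] err mm [0.3 0.  0.2] q [ 0.28  0.43 -0.06] 0.0107
(35.2, 31.5) 11.74 F [0.5 1.4 0.1] M [-0.02  0.02 -0.05] err mm [0.2 0.2 0.1] q [ 0.26  0.46 -0.03] 0.0107
(36.3, 34.7) 12.05 F [ 0.8  1.5 -0.9] M [-0.08 -0.04 -0.07] err mm [0.2 0.1 0.1] q [0.25 0.49 0.01] 0.0105
(37.4, 37.8) 12.35 F [ 0.4  2.  -0.2] M [-0.09 -0.05 -0.1 ] err mm [-0.1  0.1 -0.1] q [0.23 0.52 0.04] 0.0109
(38.5, 41.0) 12.65 F [1.3 1.7 0.1] M [-0.12  0.09 -0.11] err mm [-0.1  0.1 -0.1] q [0.21 0.56 0.07] 0.0108
(39.6, 44.2) 12.95 F [2.3 1.7 1. ] M [-0.2   0.07 -0.16] err mm [-0.   0.  -0.1] q [0.19 0.59 0.1 ] 0.0104
(40.7, 47.3) 13.25 F [2.3 2.2 0.7] M [-0.28  0.05 -0.17] err mm [-0.   0.1 -0.1] q [0.18 0.64 0.12] 0.0106
(41.8, 50.5) 13.56 F [1.1 1.3 0.3] M [-0.31  0.08 -0.16] err mm [-0.1  0.2 -0.1] q [0.16 0.68 0.14] 0.0103
(42.8, 53.7) 13.87 F [ 1.4  0.7 -0.6] M [-0.36  0.03 -0.15] err mm [-0.2  0.2 -0.1] q [0.15 0.73 0.16] 0.0107
(43.9, 56.8) 14.18 F [1.1 1.2 0. ] M [-0.45  0.08 -0.19] err mm [-0.2  0.3 -0. ] q [0.14 0.78 0.17] 0.0105
(45.0, 60.0) 14.5 F [ 1.6  1.4 -0.7] M [-0.48  0.05 -0.22] err mm [-0.2  0.3  0. ] q [0.13 0.83 0.18] 0.0108
15.35 [0.75122001 1.02533752 0.78721924]
```

View pics/s5c.png

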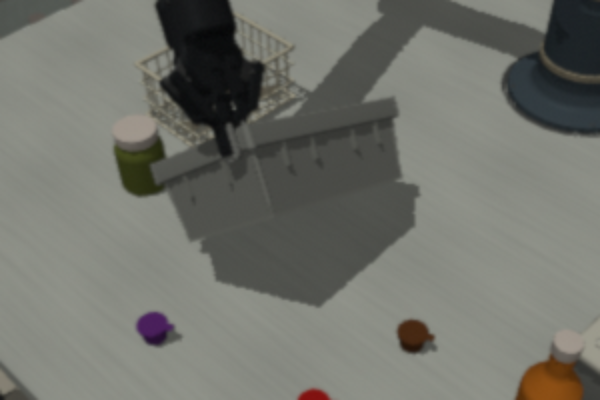

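View pics/w5.png

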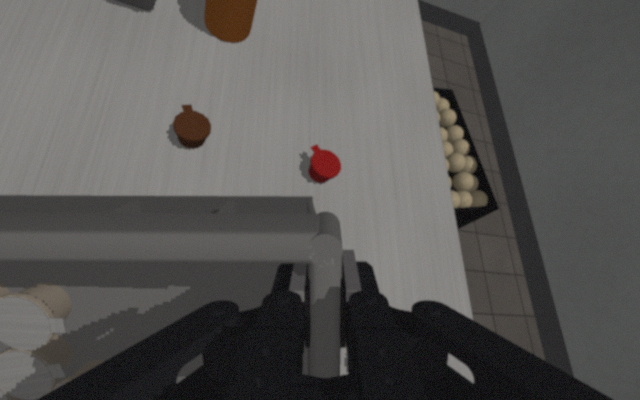

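View pics/t5c.png

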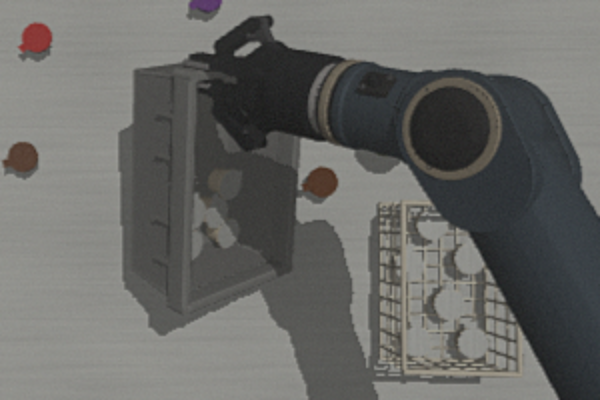

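```bash
cat >> h.py <<'E'
def localmap(tag,t,a,n="top",s=None):
    from rig import camera_params,sense
    d=np.load(f"pics/{tag}_d.npy"); im=cv2.imread(f"pics/{tag}.png"); c=camera_params(n)
    K=np.array(c["K"])
    if n=="wrist":
        s=sense(); T=np.array(c["tool_from_camera"]); Rw=np.array(s["tcp_rot"]); R=Rw@T[:3,:3]; p=np.array(s["position"])+Rw@T[:3,3]
    else: R,p=np.array(c["rotation"]),np.array(c["position"])
    W=world(d,K,R,p); o,Rt=totepose(t,a); L=(W-o)@Rt
    m=(d>0)&(abs(L[...,0])<.125)&(abs(L[...,1])<.09)&(L[...,2]>-.01)&(L[...,2]<.06)
    return L,m,im
E
python3 - <<'E'
from h import *
# ortho image in tote frame, looking down on floor: rows = x from far(top) to near, cols = y left(+) to right(-)
out=np.zeros((280,200,3),np.uint8); hz=np.full((280,200),-1.)
for tag,n in(("t5","top"),("w5","wrist")):
    L,m,im=localmap(tag,45,60,n)
    out=np.zeros((140,100,3),np.uint8)
    for (x,y,z),c in zip(L[m],im[m]):
        r,cc=int((.14-x)*500),int((.1-y)*500)
        if 0<=r<140 and 0<=cc<100: out[r,cc]=c
    cv2.imwrite(f"pics/o5_{n}.png",cv2.resize(out,(400,560),interpolation=cv2.INTER_NEAREST))
    w=m&(im.min(-1)>110)&(L[...,2]>.012); print(n,w.sum(), np.percentile(L[w],[5,50,95],axis=0).round(3).tolist() if w.any() else '')
E
python3 -c "
import cv2,numpy as np
a=cv2.imread('pics/o5_top.png');b=cv2.imread('pics/o5_wrist.png');cv2.imwrite('pics/o5.png',np.hstack([a,b]))"
```

```text
top 183 [[-0.109, -0.058, 0.024], [-0.082, -0.02, 0.026], [-0.047, 0.002, 0.028]]
wrist 2896 [[-0.073, -0.034, 0.027], [-0.058, -0.002, 0.028], [-0.038, 0.017, 0.029]]
```

View pics/o5.png

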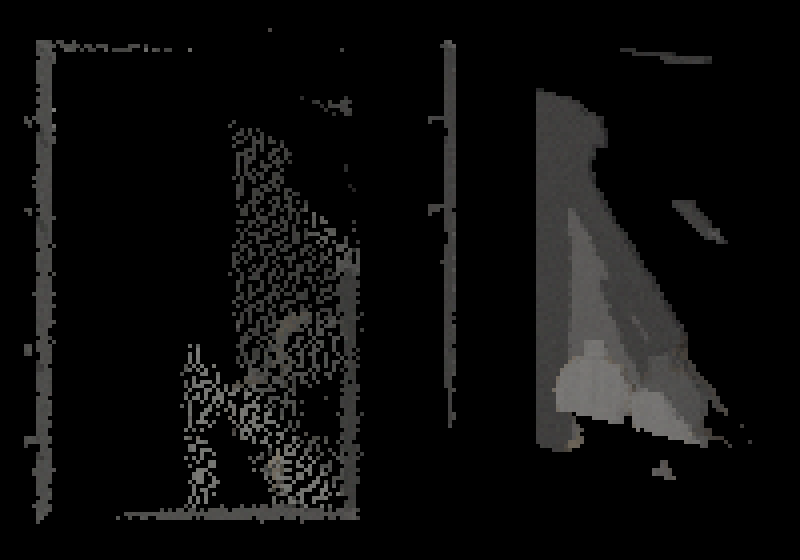

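Run:
```python
import cv2,numpy as np
a=cv2.imread('pics/t5.png')[180:290,300:410]; b=cv2.imread('pics/w5.png')[200:400,0:200]
f=lambda i:cv2.convertScaleAbs(cv2.resize(i,(400,400),interpolation=cv2.INTER_CUBIC),alpha=1.7)
cv2.imwrite('pics/z5.png',np.hstack([f(a),f(b)]))
```

```text
(no output)
```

View pics/z5.png

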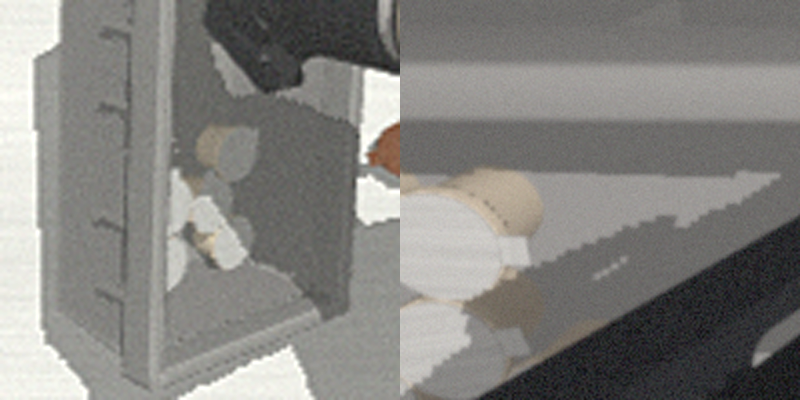

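Run:
```python
from rig import *; from h import *
c=camera_params("top");K,R,p=[np.array(c[k]) for k in("K","rotation","position")]
o,Rt=totepose(45,60); n=Rt[:,2]; q0=o+.028*n
def onlid(u,v):
    r=R@np.array([(u-K[0,2])/K[0,0],(v-K[1,2])/K[1,1],1]); X=p+r*((q0-p)@n)/(r@n); return ((X-o)@Rt).round(3)
L,m,im=localmap("t5",45,60)
for z in [(240,155),(215,190),(220,230),(173,200),(173,260),(245,235)]:
    u,v=300+z[0]*.275,180+z[1]*.275; print(z,onlid(u,v),L[int(v),int(u)].round(3))
```

```text
(240, 155) [-0.036 -0.057  0.028] [-0.035 -0.059  0.026]
(215, 190) [-0.055 -0.035  0.028] [-0.055 -0.036  0.027]
(220, 230) [-0.084 -0.041  0.028] [-0.085 -0.043  0.024]
(173, 200) [-0.053  0.003  0.028] [-0.054  0.003  0.026]
(173, 260) [-0.094  0.002  0.028] [-0.094  0.     0.025]
(245, 235) [-0.094 -0.065  0.028] [-0.092 -0.065  0.027]
```

All five pots are accounted for in the tote frame: about (-94,-50), (-94,0), (-60,-37), (-53,3) and (-36,-57) mm. That is a compact cluster with every pot within 95 mm of the inside corner. Next I check that it is still, that the corner bears on the bench, and that the tote has not slipped in the grip.

Run:
```python
from rig import *; from h import *
F=[]
for i in range(15):
    sleep(.05); F.append(sense()["wrist_force"])
print('mean F',np.mean(F,0).round(2),np.std(F,0).round(2))
snap("top","t6"); snap("scene","s6")
s=sense(); print(s["time_s"],np.abs(s["qd"]).max(),s["finger_gap"])
A=cv2.imread("pics/t5.png").astype(int);B=cv2.imread("pics/t6.png").astype(int)
x=np.abs(A-B)[180:290,300:410].max(-1); print('diff px>40:',(x>40).sum())
for n,t in(("top","t6"),("scene","s6")):
    d=np.load(f"pics/{t}_d.npy"); c=camera_params(n); W=world(d,np.array(c["K"]),np.array(c["rotation"]),np.array(c["position"]))
    o,Rt=totepose(45,60); L=(W-o)@Rt
    lf=(d>0)&(abs(L[...,0])<.05)&(L[...,1]>.07)&(L[...,1]<.11)&(L[...,2]>.08)&(L[...,2]<.12)
    nr=(d>0)&(abs(L[...,1])<.07)&(L[...,0]<-.11)&(L[...,0]>-.15)&(L[...,2]>.08)&(L[...,2]<.12)
    for nm,k,ax in(('left',lf,1),('near',nr,0)):
        if k.sum()>20: print(n,nm,k.sum(),'outer',np.percentile(L[k][:,ax],[2,98]).round(4),'ztop',np.percentile(L[k][:,2],[50,97]).round(4))
    un=(d>0)&(abs(L[...,0])<.1)&(abs(L[...,1])<.07)&(L[...,2]>-.02)&(L[...,2]<.006); print(n,'under/floor z',un.sum(),np.median(L[un][:,2]).round(4) if un.any() else '')
    pred=[(o+Rt@np.array(v)).round(3).tolist() for v in([-.116,-.076,0],[-.116,.076,0],[.116,-.076,0])]
print(pred)
```

```text
mean F [ 0.98  1.39 -0.34] [0.42 0.52 0.51]
16.2 0.0018364029512639947 0.01075533608016791
diff px>40: 0
top left 461 outer [0.0799 0.0913] ztop [0.0946 0.0996]
top near 392 outer [-0.1301 -0.1182] ztop [0.0956 0.0991]
top under/floor z 631 0.0023
scene left 215 outer [0.0857 0.0903] ztop [0.088  0.0959]
scene under/floor z 2 -0.0194
[[0.464, -0.119, 0.0], [0.43, -0.004, 0.093], [0.681, -0.122, 0.082]]
```

View pics/s6.png

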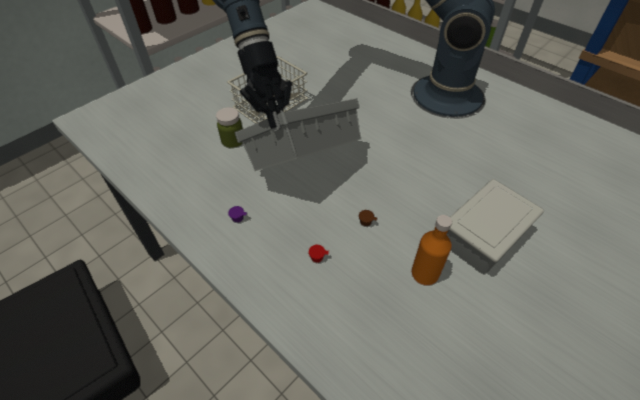

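View pics/t6.png

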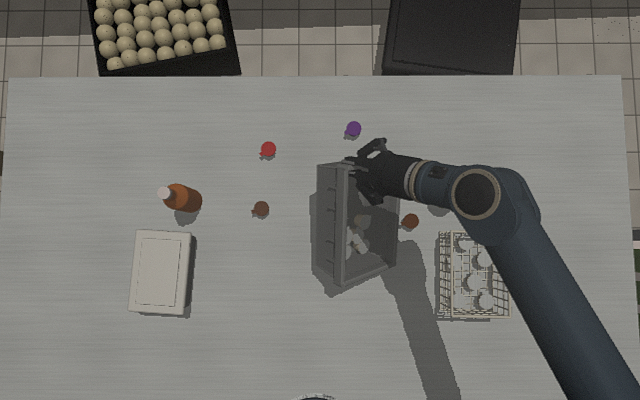

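The jar (230,128 in the scene view), bottle, tub, basket and decoys are all at their original pixels. The tote is held still on its near-right corner with five pots in it, so I hand in.

```bash
python3 -c "
from rig import *
print(finish_job())"
```

```text
the job is handed in; nothing more can be done
None
```

The tote is held tipped up and still on its near-right corner, the one nearest the basket, with all five pots bunched in that corner. I handed the job in at about 16 s.

I pinched the far rim near its left end with 90 N and tipped the tote to 32°, mostly endwise. I then turned it to 45°, mostly sideways, keeping it pivoting on that corner.

**Last checks:**
- **Pots:** all five lie in a compact cluster, their centres about 55 to 95 mm from the inside corner. None moved between the last two pictures. Some lids were partly hidden by the wall and the gripper, so those positions are rough.
- **Tote:** its measured pose matches the planned one to about 2 mm in the top view. The rim top read about 4 mm low in the scene view, where little of it shows. The other two bottom corners I worked out, near-left and far-right, stand 82 to 93 mm above the bench.
- **Corner contact:** this is judged from force and pose, as no camera saw the corner. The hand carries only about 1 N of a load of at least 4 N, so the corner bears the rest.
- **Surroundings:** the basket, tub, bottle, jar and the coloured look-alikes stayed where they were, as far as the arm left them in view.

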